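# Gauge the blind socket of a switch cover

## Robot

A 6-joint arm with a two-finger parallel gripper is mounted at the origin on the work surface. World frame = base frame: x ahead of the robot, y to its left, z up, the work surface at z = 0. Lengths are in m, angles in rad, forces in N, time in s.
With the tool pointing down it reaches from about 0.3 to 0.775 m from the base axis. Payload 14.6 kg.
Tool frame: the origin (TCP) lies at the centre of the arm's flange, where the gripper is bolted on; the fingertips stand 199 mm ahead of it and the grasp point (between the pads) lies ctrl.tcp_to_grasp ahead of it (ctrl.tcp_to_grasp is the distance from the TCP to the grasp point, in m); z points along the fingers, y is the line along which they close (so a half turn about z gives the same grasp; the last joint's range is limited). The gripper opens to 94 mm and grips with 3 to 60 N. Pads are 16 mm wide; open, the fingers measure 119 mm over their backs; the gripper's body (75 mm by 177 mm) begins 78 mm behind the grasp point.
Start: joints at [1.172, 0.3, 1.521, -0, 1.321, -0.067], TCP at [0.179, 0.52, 0.405] pointing down, gripper open.
Joint ranges: [-3.03, 3.03], [-0.79, 2.21], [0.23, 2.52], [-1.04, 4.18], [0, 3.07], [-2.55, 2.55]. Speed limits (rad/s): [2.22, 2.22, 2.57, 3.14, 3.14, 3.14].

## Interface

Orientations are given as [roll, pitch, yaw] about the fixed x, y, z axes, in that order (R = Rz(yaw) Ry(pitch) Rx(roll)).
In Python, from station import ctrl gives the robot as it stands. The module is installed in compiled form; this text tells all that it offers.
- The arm moves only by the shell command python3 -m jog 'ROWS' [OPENING] [FORCE]. ROWS is JSON, a list of rows, each a list of 6 numbers: the shift along the tool's x, y, z in cm, then the turn, a rotation vector about the tool's x, y, z in rad. In form: [[tx, ty, tz, ax, ay, az], ...]. A call has 1 to 8 rows; each row is the pose to reach, as a shift and turn from the pose commanded when the call began, along the tool's axes at that moment; what a row does not reach only later rows make up. A row lasts 1/10 s, in which the tool goes at most 50 mm and 8.59 degrees, less where a joint would pass 70% of its speed; a pose out of reach is approached as far as the arm can. A call with a gripper value outside its range is refused whole. OPENING is the opening in per cent of the stroke, from 0 (shut) to 100 (fully open), set as the call begins (- or left out, the last holds). The fingers move at their own pace and stop on an object; FORCE is the grip in N (left out, the last holds). Time passes only in rows, so rows that repeat a pose let the fingers close. It gives the time, the measured TCP pose, the force, the opening and the grip force at its end, in the units of the state.
- ctrl.get_obs(): the state, without advancing time (a new reading comes with each control period).
- ctrl.camera(name): name is "scene" or "top"; returns a dict with "img" (480x640x3 uint8, blue, green, red), "intrinsics" (3x3 intrinsics, pixels), "R" (3x3) and "t" (3): a world point X has camera coordinates R X + t. Camera axes: x right, y down, z forward; pixel columns grow to the right and rows downward; lengths in m; the calibration is good to about 2 mm. A picture is of the moment at which its call begins. There is no depth.
- ctrl.hand_in(): hands the job in; it is judged then, once.
The state is a dict: "time_s": time; "qpos": joint angles; "joint_vel": joint speeds; "tau": joint torques, N m; "ee_pos": TCP position; "eef_rot": TCP orientation; "force": force on the tool from outside, world axes, zero at the start; "moment": the same for the moment, N m; "grip_width": finger opening in m; "grip_force": force on a finger pad.
Only numpy, scipy, OpenCV 4.12 (cv2) and the standard library are available. Lean on these libraries where they do the work, as an engineer would, in place of code of your own. Each camera call takes 0.05 s, during which the arm holds its last target. There are 200 camera calls.

## Task

Take the depth rod with the brass sliding collar out of the slotted stand and put it down into the blind socket of the black switch cover. Push it down against the stiff collar until its tip truly bottoms out, gently, without ramming or leaning on the bottom, then let go and leave the rod standing in the socket with the collar down on the rim so that it marks the depth. Leave everything else as it is.

Things in the scene. Friction and masses are not known exactly. Their poses are not given: they have to be found in the camera images.
- depth_rod: Steel rod, upright in one of the stand's two holes, 140 mm long, about 230 g with collar. Origin at its tip (lower end), z up along it. Shaft 12 mm diameter from 0 to 100 mm, 4 mm chamfer at the tip; stop flange 34 mm diameter from 100 to 106 mm; ringed round grip 20 mm diameter from 106 to 140 mm. A brass collar sits on the shaft. In the stand the tip is 12 mm above the stand's underside.
- rod_tip (a point): Centre of the depth rod's tip (lower end).
- collar (a joint): Brass collar (28 mm diameter, 14 mm high) tight on the depth rod; value = metres it has slid up the rod from its lowest place, where its lower face is 23 mm above the tip. Travel 0 to 45 mm. It stays where it is left and takes about 5 N to slide; the rod's own weight (about 2 N) does not move it. When the rod goes into the socket the collar meets the rim first, about 23 to 28 mm of rod being in, and is then pushed up the rod.
- collar_face (a point): Centre of the collar's lower face.
- stand: Cast aluminium slotted stand, fixed, 130 x 150 mm, 34 mm high. Origin on its underside; z up. Its two rod holes (13.5 mm diameter, 22 mm deep) are at x -40 mm, y +50 and -50 mm; either may hold the depth rod, the other holds the plain rod. Behind them (x -5 to 56 mm) two visor segments stand upright in slots, their tops 107 mm above the underside.
- cover: Black bakelite switch cover, fixed: a flat plate 85 x 104 mm, 18 mm high, with a square boss 48 x 48 mm in its middle whose top is 70 mm above the underside. Origin on the underside, centred below the socket; z up.
- socket_mouth (a point): Centre of the mouth of the blind socket, level with the rim on top of the boss. The socket is round, vertical, 14 mm diameter (2.5 mm chamfer at the mouth). Its depth below this point differs from part to part, between 30 and 56 mm, and cannot be seen; its bottom is rigid. Find it by feel: sliding the collar adds about 5 N to what is felt with the rod hanging free; a rise beyond that is the bottom. Above 25 N on the bottom counts as ramming.
- socket_end: The closed end of the socket, inside the cover, unseen. Its reported point is at the socket's mouth and tells nothing about the depth.
- drift: Bystander: shorter plain steel rod (105 mm long, with a 20 mm diameter grip on top) without collar or flange, in the stand's other hole; its top is 117 mm above the stand's underside. Origin at its tip.
- visor_a: Bystander: smoky grey curved visor segment, 110 mm wide, 95 mm high, upright in the stand's front slot. Origin on its underside.
- visor_b: Bystander: the same in the stand's rear slot.
- nipper: Bystander: sprue nipper with yellow grips, 160 mm long, lying flat, 20 mm high.
- brush: Bystander: wooden brush with brass bristles, 190 mm long, 35 mm high.
- cap: Bystander: small round black cap, 34 mm diameter, 14 mm high.
- flat_cover: Bystander: flat square black cover, 60 mm, 16 mm high.
- ring_gauge: Bystander: steel ring, 44 mm diameter, 14 mm high.
There are look-alikes about, which are no part of the job. Leave any blue or green look-alike of the depth_rod alone.

How it is judged:
By the outcome, as a careful person would: the job done as asked, in the order asked, and still so for the second after the job is handed in, with the robot touching nothing.
It also fails if it takes over 67 s, if anything falls off the work surface, if the arm or the gripper's body presses on something with over 40 N, if the wrist force passes 120 N, or if a joint passes its speed limit or range.

## Working session

There is one attempt and no reset: what is moved stays moved. The work goes in short steps, Python scripts to look and compute and a shell command to move; the robot and the scene stay as the last step left them, time stands still between calls to the robot, and variables do not carry over. Pictures are saved under pics/ and viewed, at most 10 in all, crops included, and the job is handed in when it is done.

```bash
mkdir -p pics; cat > h.py <<'E'
import numpy as np, cv2
from station import ctrl
def ray(c,u,v,z):
    d=c["R"].T@np.linalg.inv(c["intrinsics"])@np.array([u,v,1.]); o=-c["R"].T@c["t"]
    return o+d*(z-o[2])/d[2]
def proj(c,X):
    p=c["intrinsics"]@(c["R"]@np.array(X)+c["t"]); return p[:2]/p[2]
E
python3 - <<'E'
from h import *
for n in("scene","top"):
    c=ctrl.camera(n); cv2.imwrite(f"pics/{n}1.png",c["img"]); print(n,-c["R"].T@c["t"],c["intrinsics"][0,0], c["R"].round(2).tolist())
o=ctrl.get_obs(); print(o["eef_rot"],o["ee_pos"],o["force"],o["grip_width"],ctrl.tcp_to_grasp,o["time_s"])
E
```

```text
scene [ 1.2376394  -0.24043778  0.60420326] 453.45335605774625 [[0.37, 0.93, -0.0], [0.52, -0.21, -0.83], [-0.77, 0.31, -0.56]]
top [0.39629624 0.026941   1.17913079] 492.7078864319798 [[0.02, -1.0, -0.01], [-0.99, -0.02, -0.12], [0.12, 0.01, -0.99]]
[-3.14060020e+00 -4.49583620e-05  2.80982116e+00] [0.17914893 0.51996898 0.4041754 ] [-0.31994462  0.12444093  0.30070566] 0.09394417103207173 0.1804 0.1
```

View pics/scene1.png

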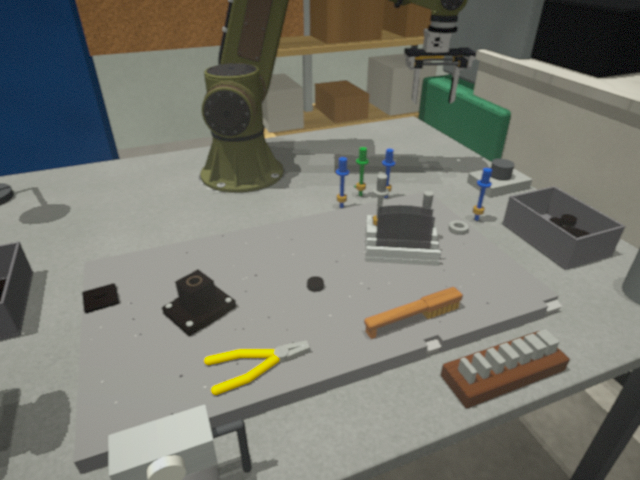

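View pics/top1.png

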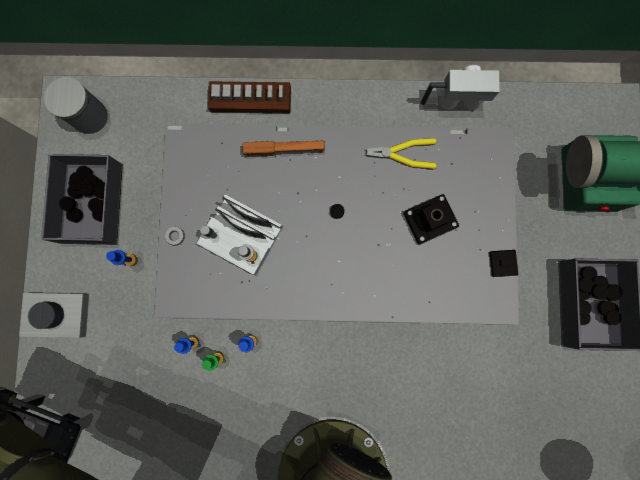

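Candidates for the depth rod in the top view are:
- blue rods at (118,257), (185,345) and (247,343)
- a green rod at (212,361)
- two steel rods in the stand at (247,252), with brass showing, and (206,231), plain

I choose (247,252). The cover's socket is near (436,215). Next I check the choice with close crops.

```bash
python3 - <<'E'
import cv2,numpy as np
t=cv2.imread("pics/top1.png"); s=cv2.imread("pics/scene1.png")
r=lambda a,w,h:cv2.resize(a,(w,h),interpolation=cv2.INTER_CUBIC)
a=r(t[190:280,190:290],400,360)   # x4
b=r(t[185:255,395:470],375,350) # x5
c=r(s[140:270,345:455],330,390)#x3
out=np.zeros((600,800,3),np.uint8)
out[:360,:400]=a; out[:350,410:785]=b
c=s[165:245,355:450]; c=r(c,285,240); out[360:600,:285]=c
d=r(s[260:340,155:245],270,240); out[360:600,410:680]=d
cv2.imwrite("pics/crop1.png",out)
E
```

```text
(no output)
```

View pics/crop1.png

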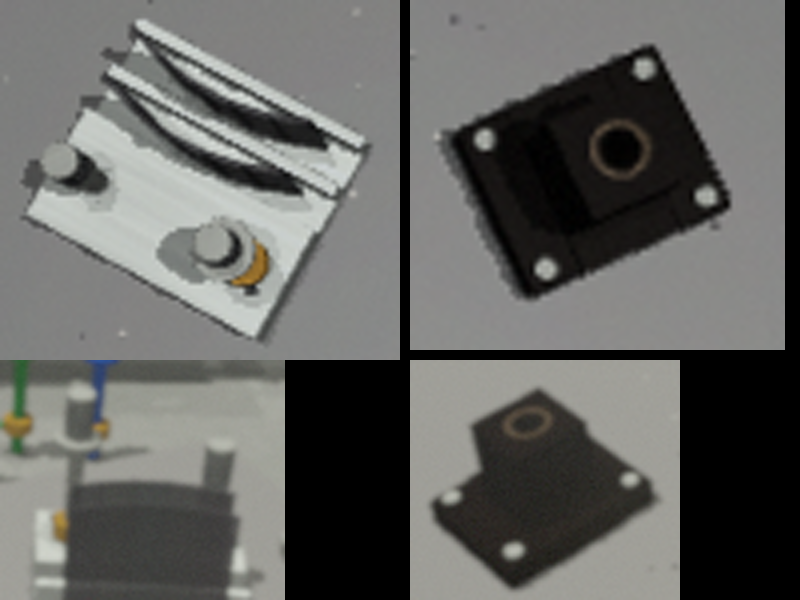

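The crops confirm the choice. The steel rod with flange and brass collar has its grip top at top-view (243.1,250.4) and scene (382,175). The plain drift top is at (204.9,230.1). The socket mouth is at top (436.6,214.4) and scene (193.7,280.7).

```bash
python3 - <<'E'
from h import *
from scipy.optimize import least_squares
T=ctrl.camera("top");S=ctrl.camera("scene")
def tri(a,b):
    return least_squares(lambda X:np.r_[proj(T,X)-a,proj(S,X)-b],[.4,.1,.1]).x.round(4)
print("rod",ray(T,243.1,250.4,.152),tri((243.1,250.4),(382,175)), ray(S,382,175,.152))
print("drift",ray(T,204.9,230.1,.117),ray(S,427.5,193,.117))
print("sock",ray(T,436.6,214.4,.07),tri((436.6,214.4),(193.7,280.7)),ray(S,193.7,280.7,.07))
r=ray(T,243.1,250.4,.152);d=ray(T,204.9,230.1,.117)
print(np.linalg.norm((r-d)[:2]))
# stand corners on top z=.034
for u,v in((190+28/4,190+215/4),(190+262/4,190+338/4),(190+366/4,190+150/4)):print(ray(T,u,v,.034))
# cover corners z .018
for u,v in((395+45/5,185+135/5),(395+120/5,185+298/5),(395+318/5,185+205/5),(395+245/5,185+47/5)):print(ray(T,u,v,.018))
E
```

```text
rod [0.49742821 0.19633264 0.152     ] [0.4953 0.1932 0.1845] [0.43818012 0.22952557 0.152     ]
drift [0.5438122 0.2872379 0.117    ] [0.49443995 0.31724742 0.117     ]
sock [ 0.5960386  -0.22829792  0.07      ] [ 0.5907 -0.2184  0.1018] [ 0.55047183 -0.21551268  0.07      ]
0.10205508185846024
[0.52270188 0.32460253 0.034     ]
[0.45331604 0.18479568 0.034     ]
[0.56478466 0.12747996 0.034     ]
[ 0.60982618 -0.16266198  0.018     ]
[ 0.53213797 -0.19799524  0.018     ]
[ 0.57837114 -0.29217217  0.018     ]
[ 0.65432895 -0.25842135  0.018     ]
```

The two cameras agree if the board stands about 32 mm above z=0. That puts the rod at about (0.495,0.193) with its top at 0.184, and the socket at about (0.591,-0.218) with its rim at 0.102.

```bash
cat >> h.py <<'E'
from scipy.spatial.transform import Rotation as Ro
def go(x,y,z):
    o=ctrl.get_obs(); R=Ro.from_euler("xyz",o["eef_rot"])
    up=Ro.from_euler("xyz",[np.pi,0,o["eef_rot"][2]])
    print("shift cm",(100*R.inv().apply(np.array([x,y,z])-o["ee_pos"])).round(2),"uprighting",(R.inv()*up).as_rotvec().round(4),
     "pos",np.round(o["ee_pos"],4),"F",np.round(o["force"],2),"t",o["time_s"],"w",round(o["grip_width"],4))
E
python3 -c "
from h import *
go(.4953,.1932,.41)"
```

```text
shift cm [-40.53 -20.6   -0.56] uprighting [-0.0007 -0.0001  0.    ] pos [0.1792 0.52   0.4043] F [ 0.87 -0.07  0.81] t 0.2 w 0.094
```

```bash
python3 -m jog '[[-3,-1.5,-0.5,0,0,0],[-7,-3.5,-0.6,0,0,0],[-11,-5.6,-0.6,0,0,0],[-15,-7.6,-0.6,0,0,0],[-19,-9.7,-0.6,0,0,0],[-23,-11.7,-0.6,0,0,0],[-27,-13.7,-0.6,0,0,0],[-31,-15.8,-0.6,0,0,0]]' 60 40; python3 -m jog '[[-3,-1.5,0,0,0,0],[-6,-3,0,0,0,0],[-8.5,-4.3,0,0,0,0],[-9.5,-4.8,0,0,0,0],[-9.5,-4.8,0,0,0,0]]'
python3 - <<'E'
from h import *
go(.4953,.1932,.352)
S=ctrl.camera("scene");T=ctrl.camera("top")
g=lambda a,x,y,w,h,k:cv2.resize(a[y:y+h,x:x+w],None,fx=k,fy=k,interpolation=cv2.INTER_CUBIC)
a=g(S["img"],340,100,100,120,5);cv2.imwrite("pics/s2.png",a)
o=ctrl.get_obs();p=o["ee_pos"]
for z in(.205,.224):print(proj(S,[p[0],p[1],z]))
E
```

```text
time_s: 1.0
ee_pos: [0.4218, 0.2681, 0.4107]
eef_rot: [3.141, 0.0, 2.81]
force: [-0.4, 0.1, -0.2]
grip_width: 0.0563
grip_force: 0.0
time_s: 1.5
ee_pos: [0.4954, 0.1927, 0.4103]
eef_rot: [-3.141, -0.0, 2.808]
force: [-1.5, -0.5, -0.3]
grip_width: 0.0562
grip_force: 0.0
shift cm [0.02 0.04 5.83] uprighting [-0.0003 -0.0005  0.    ] pos [0.4954 0.1927 0.4103] F [-1.53 -0.49 -0.3 ] t 1.5 w 0.0562
[381.70871167 165.86165139]
[382.41637791 157.27560927]
```

View pics/s2.png

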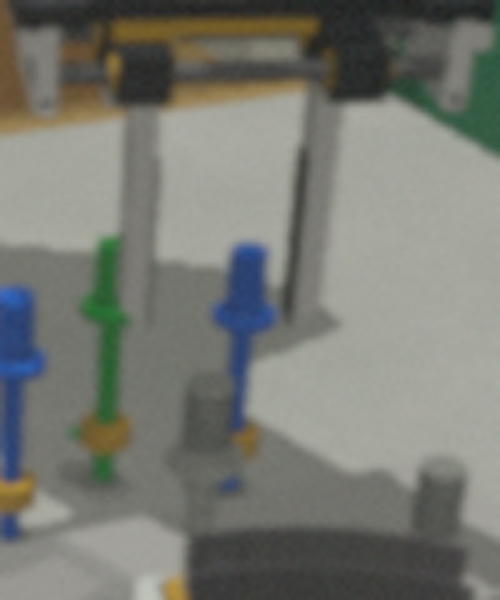

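The fingers straddle the rod from above. The finger ends are near scene columns 368 and 402 (middle about 384.5) and the rod is at 382, so the hand sits a few mm too far towards +y. I'll descend and check the gaps at grip height.

```bash
python3 -m jog '[[0,0.1,1.5,0,0,0],[0,0.1,3,0,0,0],[0,0.1,4.5,0,0,0],[0,0.1,5.4,0,0,0],[0,0.1,5.7,0,0,0],[0,0.1,5.7,0,0,0]]' 
python3 - <<'E'
from h import *
go(.4953,.1932,.352)
S=ctrl.camera("scene")
g=lambda a,x,y,w,h,k:cv2.resize(a[y:y+h,x:x+w],None,fx=k,fy=k,interpolation=cv2.INTER_CUBIC)
cv2.imwrite("pics/s3.png",g(S["img"],350,140,64,60,10))
o=ctrl.get_obs();p=o["ee_pos"];y=Ro.from_euler("xyz",o["eef_rot"]).as_matrix()[:,1]
for s in(-1,0,1):print(proj(S,[*(p+s*y*o["grip_width"]/2)[:2],p[2]-.199]))
E
```

```text
time_s: 2.2
ee_pos: [0.4951, 0.1947, 0.3538]
eef_rot: [-3.142, -0.0, 2.81]
force: [-0.2, 0.4, -0.2]
grip_width: 0.0563
grip_force: 0.0
shift cm [-0.07 -0.13  0.18] uprighting [-0.0001 -0.0001  0.    ] pos [0.4951 0.1947 0.3538] F [-0.16  0.43 -0.2 ] t 2.2 w 0.0563
[367.02854063 187.89097917]
[380.35328732 187.57106558]
[393.64737503 187.25188809]
```

View pics/s3.png

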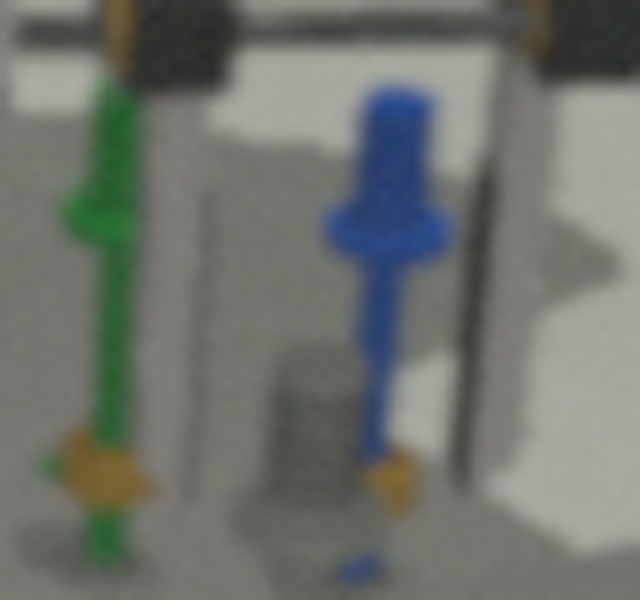

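At grip height the inner finger edges are at crop x 195 and 462 (middle 328) and the grip is centred at about 320. The hand needs to move about 1.7 mm along −tool y. I'll correct that and close.

```bash
python3 -m jog '[[0,-0.17,0.1,0,0,0],[0,-0.17,0.15,0,0,0],[0,-0.17,0.15,0,0,0]]'; python3 -m jog '[[0,0,0,0,0,0],[0,0,0,0,0,0],[0,0,0,0,0,0],[0,0,0,0,0,0]]' 0 5;  python3 -m jog '[[0,0,0,0,0,0],[0,0,0,0,0,0],[0,0,0,0,0,0],[0,0,0,0,0,0]]' 0 5; python3 -m jog '[[0,0,0,0,0,0],[0,0,0,0,0,0]]' 0 10
```

```text
time_s: 2.55
ee_pos: [0.4947, 0.1926, 0.3524]
eef_rot: [3.141, 0.0, 2.81]
force: [-0.1, -0.1, -0.5]
grip_width: 0.0564
grip_force: 0.0
time_s: 2.95
ee_pos: [0.4948, 0.1926, 0.3522]
eef_rot: [3.142, 0.0, 2.81]
force: [-0.6, 1.2, -0.9]
grip_width: 0.028
grip_force: 0.0
time_s: 3.35
ee_pos: [0.4947, 0.1927, 0.3521]
eef_rot: [3.142, -0.0, 2.81]
force: [-0.0, -0.3, -0.7]
grip_width: 0.0197
grip_force: 5.0
time_s: 3.55
ee_pos: [0.4947, 0.1927, 0.3522]
eef_rot: [3.141, 0.0, 2.81]
force: [-0.2, 0.4, -0.4]
grip_width: 0.0199
grip_force: 10.0
```

```bash
python3 -m jog '[[0,0,0,0,0,0],[0,0,0,0,0,0],[0,0,0,0,0,0],[0,0,-0.5,0,0,0],[0,0,-1,0,0,0],[0,0,-1.5,0,0,0],[0,0,-2,0,0,0],[0,0,-2.5,0,0,0]]' 0 50; python3 -m jog '[[0,0,-1.5,0,0,0],[0,0,-3,0,0,0],[0,0,-4.5,0,0,0],[0,0,-6,0,0,0],[0,0,-7.5,0,0,0],[0,0,-9,0,0,0],[0,0,-9,0,0,0],[0,0,-9,0,0,0]]'
python3 - <<'E'
from h import *
go(.5907,-.2184,.4681)
E
```

```text
time_s: 4.35
ee_pos: [0.4947, 0.1926, 0.3777]
eef_rot: [-3.142, 0.0, 2.81]
force: [0.3, 0.4, -2.0]
grip_width: 0.0193
grip_force: 50.0
time_s: 5.15
ee_pos: [0.4947, 0.1926, 0.4668]
eef_rot: [-3.141, -0.0, 2.81]
force: [-0.4, -0.7, -3.3]
grip_width: 0.0189
grip_force: 50.0
shift cm [-22.47 -35.73  -0.13] uprighting [-0.0001 -0.0001  0.    ] pos [0.4947 0.1926 0.4668] F [-0.36 -0.72 -3.32] t 5.15 w 0.0189
```

```bash
python3 -m jog '[[-1,-1.6,0,0,0,0],[-3,-4.8,0,0,0,0],[-5.2,-8.3,0,0,0,0],[-7.5,-11.9,0,0,0,0],[-9.8,-15.6,0,0,0,0],[-12.1,-19.2,0,0,0,0],[-14.4,-22.9,0,0,0,0],[-16.7,-26.6,0,0,0,0]]'; python3 -m jog '[[-2,-3.2,0,0,0,0],[-3.8,-6,0,0,0,0],[-5,-8,0,0,0,0],[-5.8,-9.1,0,0,0,0],[-5.8,-9.1,0,0,0,0],[-5.8,-9.1,0,0,0,0]]'
python3 -m jog '[[0,0,1,0,0,0],[0,0,2,0,0,0],[0,0,3,0,0,0],[0,0,3.8,0,0,0],[0,0,4.2,0,0,0],[0,0,4.2,0,0,0],[0,0,4.2,0,0,0]]'
python3 - <<'E'
from h import *
go(.5907,-.2184,.4681)
S=ctrl.camera("scene");T=ctrl.camera("top")
g=lambda a,x,y,w,h,k:cv2.resize(a[y:y+h,x:x+w],None,fx=k,fy=k,interpolation=cv2.INTER_CUBIC)
cv2.imwrite("pics/s4.png",np.hstack([g(S["img"],155,185,70,120,5),g(T["img"],395,170,80,120,5)]))
p=ctrl.get_obs()["ee_pos"]
for z in(p[2]-.352+.044,p[2]-.352+.067,.102):print(proj(S,[p[0],p[1],z]))
E
```

```text
time_s: 5.95
ee_pos: [0.5661, -0.1151, 0.466]
eef_rot: [-3.142, -0.001, 2.81]
force: [0.4, 1.0, -2.1]
grip_width: 0.0195
grip_force: 50.0
time_s: 6.55
ee_pos: [0.5913, -0.2174, 0.4666]
eef_rot: [3.141, -0.001, 2.81]
force: [0.8, 0.5, -1.7]
grip_width: 0.0192
grip_force: 50.0
time_s: 7.25
ee_pos: [0.5912, -0.2182, 0.4255]
eef_rot: [-3.142, 0.0, 2.81]
force: [0.7, 0.2, -2.2]
grip_width: 0.0191
grip_force: 50.0
shift cm [ 0.04 -0.03 -4.26] uprighting [-0.      0.0005 -0.    ] pos [ 0.5912 -0.2182  0.4255] F [ 0.66  0.21 -2.15] t 7.25 w 0.0191
[191.52081397 273.6261096 ]
[189.37190071 262.92406674]
[192.94260037 280.70690682]
```

View pics/s4.png

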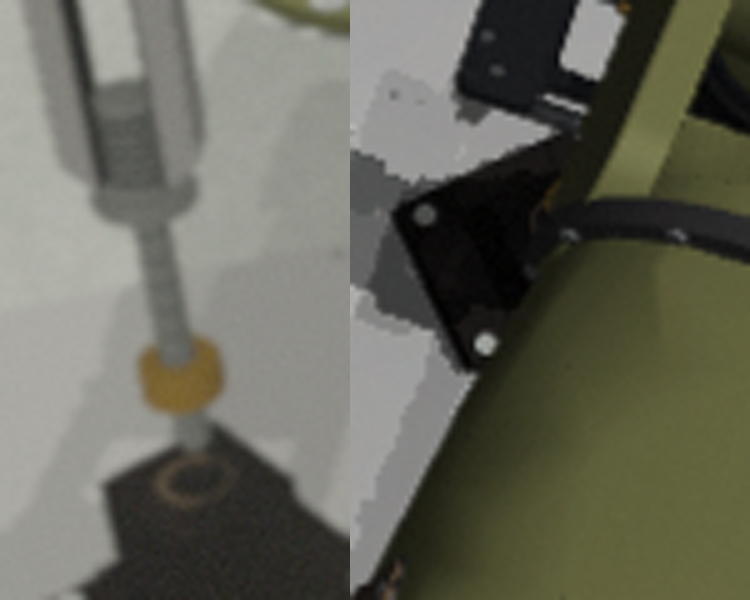

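The rod's tip shows at crop (193,446) above the socket ring at (195,481). Extending the rod's axis down to the rim gives x≈200, about 1 px (2 mm) to the right. I'll shift −tool y by 1.5 mm, lower to just above the rim and look again.

```bash
python3 -m jog '[[0,-0.15,0.3,0,0,0],[0,-0.15,0.7,0,0,0],[0,-0.15,1,0,0,0],[0,-0.15,1,0,0,0],[0,-0.15,1,0,0,0]]'
python3 - <<'E'
from h import *
go(.5907,-.2184,.4681)
S=ctrl.camera("scene");T=ctrl.camera("top")
g=lambda a,x,y,w,h,k:cv2.resize(a[y:y+h,x:x+w],None,fx=k,fy=k,interpolation=cv2.INTER_CUBIC)
cv2.imwrite("pics/s5.png",g(S["img"],165,245,60,50,12))
p=ctrl.get_obs()["ee_pos"]
for z in(p[2]-.352+.044,p[2]-.352+.067,.102):print(proj(S,[p[0],p[1],z]))
for z in (.184,):print(proj(S,[.4947,.1926,z]),proj(T,[.4947,.1926,z]))
E
```

```text
time_s: 7.85
ee_pos: [0.5907, -0.2196, 0.4151]
eef_rot: [3.142, -0.0, 2.81]
force: [0.0, 0.1, -1.9]
grip_width: 0.0192
grip_force: 50.0
shift cm [ 0.04  0.11 -5.3 ] uprighting [ 0.     -0.0001 -0.    ] pos [ 0.5907 -0.2196  0.4151] F [ 0.01  0.12 -1.91] t 7.85 w 0.0192
[191.62489236 278.3584077 ]
[189.49359441 267.81401889]
[192.10525224 280.73494138]
[380.42031178 175.28374732] [242.3493613  250.17917231]
```

View pics/s5.png

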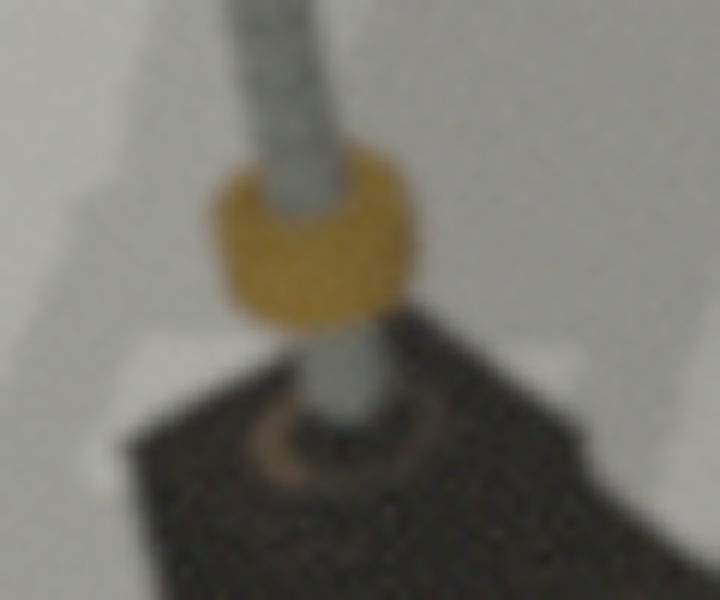

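Ring centre is at crop (345,440). The tip at (346,413) will land at about (351,440), within 1 mm. I'll nudge −0.7 mm along tool y and enter gently, watching the force.

```bash
for i in 1; do :; done; python3 -m jog '[[0,-0.07,0.2,0,0,0],[0,-0.07,0.4,0,0,0],[0,-0.07,0.6,0,0,0],[0,-0.07,0.8,0,0,0],[0,-0.07,0.8,0,0,0]]' && python3 -c "
from h import *
print(ctrl.get_obs()['moment'],ctrl.get_obs()['force'])"; python3 -m jog '[[0,0,0.2,0,0,0],[0,0,0.4,0,0,0],[0,0,0.6,0,0,0],[0,0,0.6,0,0,0]]'
```

```text
time_s: 8.45
ee_pos: [0.5904, -0.2202, 0.4067]
eef_rot: [3.142, -0.001, 2.81]
force: [0.4, 1.3, -0.9]
grip_width: 0.0194
grip_force: 50.0
[ 0.00799235  0.06923998 -0.03131817] [ 0.355416    1.25752565 -0.90804037]
time_s: 8.85
ee_pos: [0.5905, -0.2202, 0.4008]
eef_rot: [3.142, -0.001, 2.81]
force: [0.7, 0.9, -2.5]
grip_width: 0.0194
grip_force: 50.0
```

```bash
python3 -m jog '[[0,0,0.3,0,0,0],[0,0,0.6,0,0,0],[0,0,0.9,0,0,0],[0,0,1.2,0,0,0],[0,0,1.2,0,0,0]]'; python3 -m jog '[[0,0,0.1,0,0,0],[0,0,0.2,0,0,0],[0,0,0.3,0,0,0],[0,0,0.3,0,0,0]]'; python3 -m jog '[[0,0,0.1,0,0,0],[0,0,0.2,0,0,0],[0,0,0.3,0,0,0],[0,0,0.3,0,0,0]]'
```

```text
time_s: 9.35
ee_pos: [0.5904, -0.2202, 0.3886]
eef_rot: [3.142, -0.001, 2.81]
force: [0.2, -0.4, -1.8]
grip_width: 0.0193
grip_force: 50.0
time_s: 9.75
ee_pos: [0.5905, -0.2202, 0.3862]
eef_rot: [-3.142, 0.0, 2.81]
force: [-0.5, -0.1, -1.7]
grip_width: 0.0191
grip_force: 50.0
time_s: 10.15
ee_pos: [0.5905, -0.2202, 0.3832]
eef_rot: [3.142, 0.0, 2.81]
force: [0.6, 0.2, 1.4]
grip_width: 0.0193
grip_force: 50.0
```

Collar contact shows as the force rises from −2. Now I advance in 0.4 mm steps with a force check between them, using a lighter 20 N grip as a safety slip.

```bash
cat > ck.py <<'E'
from station import ctrl
import sys
o=ctrl.get_obs(); f=o["force"][2]; print(round(o["ee_pos"][2],4),round(f,1)); sys.exit(f>6.5)
E
c(){ python3 ck.py; }
python3 -m jog '[[0,0,0.04,0,0,0]]' 0 20 >/dev/null && c &&
python3 -m jog '[[0,0,0.04,0,0,0]]' >/dev/null && c &&
python3 -m jog '[[0,0,0.04,0,0,0]]' >/dev/null && c &&
python3 -m jog '[[0,0,0.04,0,0,0]]' >/dev/null && c &&
python3 -m jog '[[0,0,0.04,0,0,0]]' >/dev/null && c &&
python3 -m jog '[[0,0,0.04,0,0,0]]' >/dev/null && c &&
python3 -m jog '[[0,0,0.04,0,0,0]]' >/dev/null && c &&
python3 -m jog '[[0,0,0.04,0,0,0]]' >/dev/null && c
```

```text
0.3829 3.4False
```

```bash
sed -i 's/sys.exit(f>6.5)/sys.exit(int(f>6.5))/' ck.py
c(){ python3 ck.py; }
python3 -m jog '[[0,0,0.04,0,0,0]]' >/dev/null && c &&
python3 -m jog '[[0,0,0.04,0,0,0]]' >/dev/null && c &&
python3 -m jog '[[0,0,0.04,0,0,0]]' >/dev/null && c &&
python3 -m jog '[[0,0,0.04,0,0,0]]' >/dev/null && c &&
python3 -m jog '[[0,0,0.04,0,0,0]]' >/dev/null && c &&
python3 -m jog '[[0,0,0.04,0,0,0]]' >/dev/null && c &&
python3 -m jog '[[0,0,0.04,0,0,0]]' >/dev/null && c &&
python3 -m jog '[[0,0,0.04,0,0,0]]' >/dev/null && c &&
python3 -m jog '[[0,0,0.04,0,0,0]]' >/dev/null && c &&
python3 -m jog '[[0,0,0.04,0,0,0]]' >/dev/null && c &&
python3 -m jog '[[0,0,0.04,0,0,0]]' >/dev/null && c &&
python3 -m jog '[[0,0,0.04,0,0,0]]' >/dev/null && c &&
python3 -m jog '[[0,0,0.04,0,0,0]]' >/dev/null && c &&
python3 -m jog '[[0,0,0.04,0,0,0]]' >/dev/null && c &&
python3 -m jog '[[0,0,0.04,0,0,0]]' >/dev/null && c &&
python3 -m jog '[[0,0,0.04,0,0,0]]' >/dev/null && c
```

```text
0.3824 3.3
0.382 2.4
0.3816 3.3
0.3812 3.3
0.3807 3.7
0.3803 4.0
0.3799 3.5
0.3795 3.0
0.3791 4.4
0.3787 4.1
0.3783 2.6
0.3779 2.7
0.3775 3.8
0.3771 3.6
0.3767 4.0
0.3763 3.4
```

Plateau of about +3.4 N, so the collar is sliding. Continue.

```bash
c(){ python3 ck.py; }
python3 -m jog '[[0,0,0.04,0,0,0]]' >/dev/null && c &&
python3 -m jog '[[0,0,0.04,0,0,0]]' >/dev/null && c &&
python3 -m jog '[[0,0,0.04,0,0,0]]' >/dev/null && c &&
python3 -m jog '[[0,0,0.04,0,0,0]]' >/dev/null && c &&
python3 -m jog '[[0,0,0.04,0,0,0]]' >/dev/null && c &&
python3 -m jog '[[0,0,0.04,0,0,0]]' >/dev/null && c &&
python3 -m jog '[[0,0,0.04,0,0,0]]' >/dev/null && c &&
python3 -m jog '[[0,0,0.04,0,0,0]]' >/dev/null && c &&
python3 -m jog '[[0,0,0.04,0,0,0]]' >/dev/null && c &&
python3 -m jog '[[0,0,0.04,0,0,0]]' >/dev/null && c &&
python3 -m jog '[[0,0,0.04,0,0,0]]' >/dev/null && c &&
python3 -m jog '[[0,0,0.04,0,0,0]]' >/dev/null && c &&
python3 -m jog '[[0,0,0.04,0,0,0]]' >/dev/null && c &&
python3 -m jog '[[0,0,0.04,0,0,0]]' >/dev/null && c &&
python3 -m jog '[[0,0,0.04,0,0,0]]' >/dev/null && c &&
python3 -m jog '[[0,0,0.04,0,0,0]]' >/dev/null && c &&
python3 -m jog '[[0,0,0.04,0,0,0]]' >/dev/null && c &&
python3 -m jog '[[0,0,0.04,0,0,0]]' >/dev/null && c &&
python3 -m jog '[[0,0,0.04,0,0,0]]' >/dev/null && c &&
python3 -m jog '[[0,0,0.04,0,0,0]]' >/dev/null && c &&
python3 -m jog '[[0,0,0.04,0,0,0]]' >/dev/null && c &&
python3 -m jog '[[0,0,0.04,0,0,0]]' >/dev/null && c &&
python3 -m jog '[[0,0,0.04,0,0,0]]' >/dev/null && c &&
python3 -m jog '[[0,0,0.04,0,0,0]]' >/dev/null && c
```

```text
0.3759 3.6
0.3755 4.2
0.3751 3.6
0.3747 4.3
0.3743 4.2
0.3739 4.5
0.3736 2.9
0.3731 3.8
0.3727 3.5
0.3723 3.0
0.3719 2.5
0.3715 2.9
0.3711 3.8
0.3707 4.5
0.3703 4.5
0.3699 3.7
0.3695 3.1
0.3691 3.5
0.3687 3.6
0.3683 2.8
0.3679 3.5
0.3675 3.3
0.3671 3.8
0.3667 3.1
```

```bash
c(){ python3 ck.py; }
python3 -m jog '[[0,0,0.04,0,0,0]]' >/dev/null && c &&
python3 -m jog '[[0,0,0.04,0,0,0]]' >/dev/null && c &&
python3 -m jog '[[0,0,0.04,0,0,0]]' >/dev/null && c &&
python3 -m jog '[[0,0,0.04,0,0,0]]' >/dev/null && c &&
python3 -m jog '[[0,0,0.04,0,0,0]]' >/dev/null && c &&
python3 -m jog '[[0,0,0.04,0,0,0]]' >/dev/null && c &&
python3 -m jog '[[0,0,0.04,0,0,0]]' >/dev/null && c &&
python3 -m jog '[[0,0,0.04,0,0,0]]' >/dev/null && c &&
python3 -m jog '[[0,0,0.04,0,0,0]]' >/dev/null && c &&
python3 -m jog '[[0,0,0.04,0,0,0]]' >/dev/null && c &&
python3 -m jog '[[0,0,0.04,0,0,0]]' >/dev/null && c &&
python3 -m jog '[[0,0,0.04,0,0,0]]' >/dev/null && c &&
python3 -m jog '[[0,0,0.04,0,0,0]]' >/dev/null && c &&
python3 -m jog '[[0,0,0.04,0,0,0]]' >/dev/null && c &&
python3 -m jog '[[0,0,0.04,0,0,0]]' >/dev/null && c &&
python3 -m jog '[[0,0,0.04,0,0,0]]' >/dev/null && c &&
python3 -m jog '[[0,0,0.04,0,0,0]]' >/dev/null && c &&
python3 -m jog '[[0,0,0.04,0,0,0]]' >/dev/null && c &&
python3 -m jog '[[0,0,0.04,0,0,0]]' >/dev/null && c &&
python3 -m jog '[[0,0,0.04,0,0,0]]' >/dev/null && c &&
python3 -m jog '[[0,0,0.04,0,0,0]]' >/dev/null && c &&
python3 -m jog '[[0,0,0.04,0,0,0]]' >/dev/null && c &&
python3 -m jog '[[0,0,0.04,0,0,0]]' >/dev/null && c &&
python3 -m jog '[[0,0,0.04,0,0,0]]' >/dev/null && c
```

```text
0.3663 3.8
0.3659 4.1
0.3655 3.3
0.3651 4.0
0.3647 2.8
0.3643 3.1
0.364 3.3
0.3635 3.9
0.3631 3.6
0.3627 3.2
0.3623 3.4
0.3619 2.9
0.3615 3.8
0.3611 2.8
0.3607 3.5
0.3603 3.9
0.3599 3.1
0.3595 4.5
0.3591 3.6
0.3588 6.0
0.3587 7.8
```

A rise at TCP z≈0.3588 looks like the bottom. Hold to settle, then take one more small step to confirm.

```bash
python3 -m jog '[[0,0,0,0,0,0],[0,0,0,0,0,0]]' ; python3 -m jog '[[0,0,0.03,0,0,0],[0,0,0.03,0,0,0]]'
```

```text
time_s: 16.55
ee_pos: [0.5905, -0.2203, 0.3588]
eef_rot: [-3.142, 0.001, 2.81]
force: [0.3, 1.4, 5.9]
grip_width: 0.0196
grip_force: 20.0
time_s: 16.75
ee_pos: [0.5905, -0.2203, 0.3587]
eef_rot: [-3.141, 0.001, 2.81]
force: [0.3, 2.2, 7.5]
grip_width: 0.0197
grip_force: 20.0
```

```bash
python3 -m jog '[[0,0,0.04,0,0,0],[0,0,0.04,0,0,0]]' ; python3 -m jog '[[0,0,0.04,0,0,0],[0,0,0.04,0,0,0]]'
```

```text
time_s: 16.95
ee_pos: [0.5905, -0.2203, 0.3587]
eef_rot: [-3.141, 0.001, 2.81]
force: [0.1, 1.5, 8.8]
grip_width: 0.0194
grip_force: 20.0
time_s: 17.15
ee_pos: [0.5905, -0.2203, 0.3586]
eef_rot: [-3.141, 0.002, 2.81]
force: [-0.4, 2.3, 11.7]
grip_width: 0.0195
grip_force: 20.0
```

The position stands still while the force climbs to 11.7 N, so it is on the bottom. I'll relieve the load, let go and withdraw.

```bash
python3 -m jog '[[0,0,-0.06,0,0,0],[0,0,-0.11,0,0,0],[0,0,-0.11,0,0,0]]'; python3 -m jog '[[0,0,0,0,0,0],[0,0,0,0,0,0]]' 0 5;  python3 -m jog '[[0,0,0,0,0,0],[0,0,0,0,0,0],[0,0,0,0,0,0],[0,0,0,0,0,0]]' 45; python3 -m jog '[[0,0,-0.5,0,0,0],[0,0,-1.5,0,0,0],[0,0,-3,0,0,0],[0,0,-5,0,0,0],[0,0,-7,0,0,0],[0,0,-9,0,0,0],[0,0,-10,0,0,0],[0,0,-10,0,0,0]]'
python3 - <<'E'
from h import *
S=ctrl.camera("scene");T=ctrl.camera("top")
g=lambda a,x,y,w,h,k:cv2.resize(a[y:y+h,x:x+w],None,fx=k,fy=k,interpolation=cv2.INTER_CUBIC)
cv2.imwrite("pics/s6.png",np.hstack([g(S["img"],155,205,70,100,6),g(S["img"],355,150,62,100,6)]))
E
```

```text
time_s: 17.45
ee_pos: [0.5904, -0.2204, 0.3587]
eef_rot: [-3.141, 0.001, 2.81]
force: [1.0, 1.6, 5.9]
grip_width: 0.0195
grip_force: 20.0
time_s: 17.65
ee_pos: [0.5904, -0.2204, 0.3585]
eef_rot: [-3.141, 0.0, 2.81]
force: [-1.0, 0.4, 5.2]
grip_width: 0.0199
grip_force: 5.0
time_s: 18.05
ee_pos: [0.5904, -0.2203, 0.3581]
eef_rot: [-3.142, -0.001, 2.81]
force: [0.6, 0.2, -0.9]
grip_width: 0.0421
grip_force: 0.0
time_s: 18.85
ee_pos: [0.5903, -0.2202, 0.4605]
eef_rot: [-3.141, 0.003, 2.81]
force: [-0.5, 0.3, -0.4]
grip_width: 0.042
grip_force: 0.0
```

View pics/s6.png

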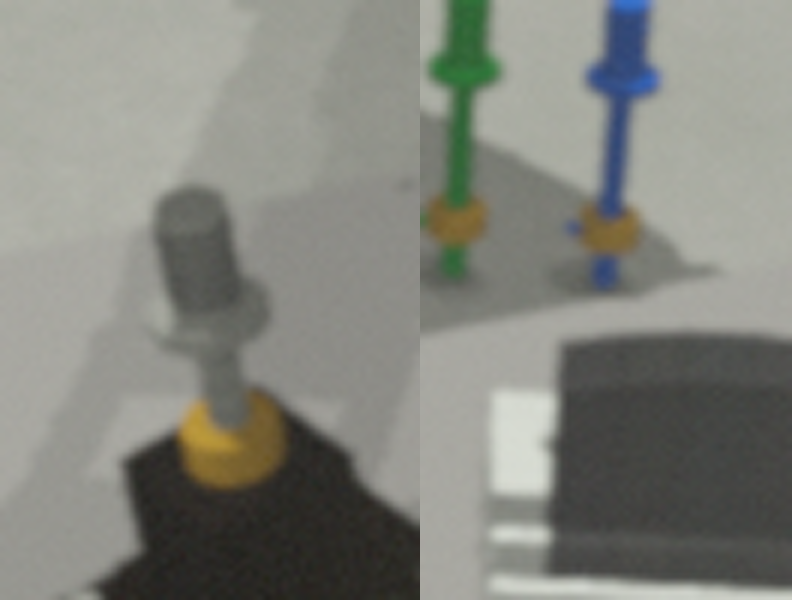

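The rod stands upright in the socket, with the collar seated on the rim (crop (232,440)) and the gripper clear. Handing in.

```bash
python3 -c "
from station import ctrl
print(ctrl.hand_in())"
```

```text
the job is handed in; nothing more can be done
None
```

The depth rod stands released in the cover's socket, bottomed out gently (about 12 N peak at the wrist, about 8 N of it on the bottom) with the collar down on the rim; the job is handed in, though no verdict came back.

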